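# Seat the coupon plate and back the stop off six clicks

### The arm

A 6-joint arm with a two-finger parallel gripper is mounted at the origin on a cart in front of the work surface, level with it; the furniture and walls round the work are solid. World frame = base frame: x ahead of the robot, y to its left, z up, the work surface at z = 0. Lengths are in m, angles in rad, forces in N, time in s.
With the tool pointing down it reaches from about 0.375 to 0.9 m from the base axis. Payload 3.1 kg.
Tool frame: the origin (TCP) lies between the finger pads, 19 mm behind the fingertips; this is the grasp point; z points along the fingers, y is the line along which they close (so a half turn about z gives the same grasp; the last joint's range is limited). The gripper opens to 85 mm and grips with 20 to 120 N. Pads are 22 mm wide; open, the fingers measure 114 mm over their backs; the gripper's body (76 mm by 85 mm) begins 54 mm behind the grasp point. The pads swing forward as they close: fully open they stand 13 mm farther back than shut.
Start: joints at [-0.905, 0.527, 1.433, -0, 1.181, -0.178], TCP at [0.467, -0.415, 0.25] pointing down, gripper open.
Joint ranges: [-3.08, 3.08], [-0.75, 2.2], [0.22, 2.44], [-1.43, 4.57], [0, 2.65], [-2.85, 2.85]. Speed limits (rad/s): [2.79, 2.79, 3.14, 3.14, 3.14, 3.14].

### API

Orientations are given as a unit quaternion [x, y, z, w].
In Python, from station import manip gives the robot as it stands.
- The arm moves only by the tool drive_tool, never from a script. Its argument "plan" is a list of rows, each a list of 7 numbers: the shift along the tool's x, y, z in m, then the turn, a rotation vector about the tool's x, y, z in degrees, then the opening, from -1 (shut) to 1 (fully open). In form: [[x, y, z, wx, wy, wz, gripper], ...]. A call has 1 to 10 rows; each row shifts and turns the commanded pose from where the row before left it, along the tool's axes as they then stand; what a row does not reach is not made up. A row lasts 1/10 s, in which the tool goes at most 50 mm and 8.59 degrees, less where a joint would pass 70% of its speed; a pose out of reach is approached as far as the arm can. A call is refused whole if a number of a shift passes 0.05 or a number of a turn 8.59, either way. A call with a gripper value outside its range is refused whole. The fingers move at their own pace and stop on an object; "newtons" is the grip in N (left out, the last holds). Time passes only in rows, so rows that do not move let the fingers close. It gives the time, the measured TCP pose, the force, the opening and the grip force at its end, in the units of the state.
- manip.sense(): the state, without advancing time (a new reading comes with each control period).
- manip.snapshot(name): name is "side" or "top" or "wrist"; returns a dict with "image" (480x640x3 uint8, red, green, blue), "z_map" (480x640 float32, m along the optical axis (not along the pixel's ray), 0 where there is no reading), "fov_y" (degrees; the focal length in pixels is half the picture's height over the tangent of half this angle, whatever the lens; pixels are square), "cx", "cy" (the principal point, pixels), "k1" (the pictures are not rectified: a ray, as slopes to the right and down, at radius r is drawn at 1 + k1 r^2 times it, then the intrinsics apply), "extrinsics" (4x4, takes a point from camera to world coordinates); the wrist camera has in their place "mount" (4x4, takes a point from camera to tool coordinates, whose origin is the TCP and whose axes are the flange's). Camera axes: x right, y up, looking along -z (the intrinsics and any distortion apply to the point x, -y, -z); pixel columns grow to the right and rows downward; lengths in m; the calibration is good to about 2 mm. A picture is of the moment at which its call begins: read the wrist's pose just before it.
- manip.sign_off(): hands the job in; it is judged then, once.
The state is a dict: "t": time; "q": joint angles; "qd": joint speeds; "tau": joint torques, N m; "tcp_pos": TCP position; "tool_rot": TCP orientation; "force": force on the tool from outside, world axes, zero at the start; "ft_torque": the same for the moment, N m; "finger_gap": opening from 0.0 (shut) to 1.0 (fully open); "gripper_force": force on a finger pad.
Only numpy, scipy, OpenCV 4.12 (cv2) and the standard library are available. Lean on these libraries where they do the work, as an engineer would, in place of code of your own. Each camera call takes 0.05 s, during which the arm holds its last target. There are 200 camera calls.

### The job

The small steel coupon plate lies loose in the fit-up jig, a little off the fence. Turn the jig's knob clockwise until the sliding stop has pushed the plate home and presses it firmly, but without forcing, against the fence; then back the stop off exactly six clicks for loading clearance and let go, leaving the plate against the fence and the things round the jig where they are.

Things in the scene. Friction and masses are not known exactly. Their poses are not given: they have to be found in the camera images.
- jig: The fixed fit-up jig: a dark steel base 245 x 100 x 12 mm (x from -70 to 175 mm) with a grey housing (74 x 68 mm, top at z = 46 mm) that carries the knob, and across its far end a bright steel fence bar, clamped in slots: its face is somewhere between jig x = 136 and 144 mm and does not move. Origin on the knob's vertical axis at the base's underside; +x points to the fence; z up.
- knob_grip (a point): The height to grip the knob (TCP there): on its axis, 6 mm below its top, jig z = 74 mm. The point is fixed to the jig, with the jig's axes, and does not turn. The knob is round and black, 48 mm across and 30 mm high (jig z 50 to 80 mm), with a bright index line on top.
- knob_top (a point): Centre of the knob's top, fixed like knob_grip. The knob has 24 clicks a turn (15 degrees each); clockwise from above drives the stop towards the fence, 2.5 mm a click. Leaving a click takes about 0.1 N m, falling to nothing half-way; past that it pulls itself into the next click, and when let go it settles in the nearest. It may start between clicks.
- stop: The sliding stop: a steel bar under the knob, coming out of the housing towards the fence, with a cross pad (46 mm wide, 15 mm high) on its end. Origin in the bar on the jig's x axis, 69 mm behind the pad's face. It moves only when the knob is turned. The pad sits on a stiff spring (30 N/mm, so 0.29 N m more at the knob for each 1 mm squeezed) and has a black rubber face.
- stop_face (a point): Centre of the pad's rubber face; travels along jig x. It starts clear of the plate, 4.8 to 9.5 clicks short of pressing it home. Wherever the fence is clamped, it begins to squeeze the seated plate a fifth of a click (0.5 mm) past a click position. Let go, the knob settles in that last click position before the plate; the six clicks count from there.
- plate: The loose dark steel coupon plate, 38 x 70 x 8 mm, about 0.16 kg, lying flat on the jig's base between pad and fence, its 70 mm edge along the fence. Origin at the centre of its underside; x along the 38 mm side. It starts 2 to 12 mm off the fence and a little askew; home, its centre is 19 mm from the fence's face. It slides under about 1 N; pressed home, 10 to 25 N is firm.
- tape: Bystander: tape measure, 64 x 96 x 40 mm, left of the jig. Origin under its centre.
- gauge: Bystander: flat weld gauge, 60 x 53 x 9 mm, right of the jig. Origin under its centre.
- tee: Bystander: welded tee coupon, 50 x 80 x 43 mm, right of the jig near the knob. Origin under its centre.

How it is judged:
On the way:
1. the stop presses the plate home against the fence (contact force between stop and plate above 6 N), for 0.1 s.
At the end, for the whole second after the job is handed in: The stop rests exactly six clicks (15 mm) back from the last click position before the plate seated on the fence, its face 34.5 mm from the plate's centre, to 1 mm; the plate still lies square against the fence (0.03 rad), at rest; the knob is let go (x of stop_face in the frame of plate between -0.0355 and -0.0335 m and linear speed of each of stop, plate below 0.003 m/s and angle between the x axis of plate and the x axis of jig, either way round below 0.03 rad); the robot touches nothing.
It fails at once if the stop is forced against the plate (over 36 N) (contact force between stop and plate above 36 N).
It fails at once if the tape measure is moved more than 15 mm (distance of tape from where it was at the start of the episode above 0.015 m).
It fails at once if the weld gauge is moved more than 15 mm (distance of gauge from where it was at the start of the episode above 0.015 m).
It fails at once if the tee coupon is moved more than 15 mm (distance of tee from where it was at the start of the episode above 0.015 m).
It also fails if it takes over 72 s, if anything falls off the work surface, if the arm or the gripper's body presses on something with over 40 N, if the wrist force passes 120 N, or if a joint passes its speed limit or range.

## Working session

There is one attempt and no reset: what is moved stays moved. The work goes in short steps, Python scripts to look and compute and a tool call to move; the robot and the scene stay as the last step left them, time stands still between calls to the robot, and variables do not carry over. Pictures are saved under pics/ and viewed, at most 10 in all, crops included, and the job is handed in when it is done.

Besides the shell and the picture viewer there is one more tool, called after "Request:" by a JSON object that holds its "op" and its "data". drive_tool: Moves the arm, as the interface text tells. Its arguments: {"type":"object","properties":{"plan":{"type":"array"},"newtons":{"type":"number"}},"required":["plan"]}

```bash
mkdir -p pics; cat > h.py <<'E'
import numpy as np, cv2
from station import manip
from scipy.spatial.transform import Rotation as R
def snap(n):
    s=manip.sense(); d=manip.snapshot(n)
    if 'extrinsics' in d: T=np.array(d['extrinsics'])
    else:
        W=np.eye(4); W[:3,:3]=R.from_quat(s['tool_rot']).as_matrix(); W[:3,3]=s['tcp_pos']; T=W@np.array(d['mount'])
    d['T']=T; d['f']=240/np.tan(np.radians(d['fov_y'])/2); return d
def slopes(d,uv):
    p=(np.atleast_2d(np.asarray(uv,float))-[d['cx'],d['cy']])/d['f']; q=p.copy()
    for _ in range(20): q=p/(1+d['k1']*(q**2).sum(1,keepdims=True))
    return q
def onplane(d,uv,z):
    q=slopes(d,uv); r=np.c_[q[:,0],-q[:,1],-np.ones(len(q))]@d['T'][:3,:3].T; o=d['T'][:3,3]
    return o+r*((z-o[2])/r[:,2])[:,None]
def cloud(d):
    v,u=np.mgrid[:480,:640]; q=slopes(d,np.c_[u.ravel(),v.ravel()]); z=d['z_map'].ravel()
    P=np.c_[q[:,0]*z,-q[:,1]*z,-z]@d['T'][:3,:3].T+d['T'][:3,3]; P[z==0]=np.nan
    return P.reshape(480,640,3)
def save(d,n): cv2.imwrite('pics/'+n,d['image'][:,:,::-1])
E
python3 - <<'E'
from h import *
for n in ['top','side']:
    d=snap(n); save(d,n+'1.png'); print(n,d['T'][:3,3],d['f'],d['k1'])
print(manip.sense())
E
```

```text
top [0.46364061 0.04113647 0.91614362] 502.1108906908426 -0.13940453730054198
side [ 0.93088823 -0.47559695  0.64576722] 472.34877253012684 -0.10942881762168069
{'t': 0.1, 'q': array([-9.05505831e-01,  5.28356457e-01,  1.43378733e+00,  4.31177492e-06,
        1.18141463e+00, -1.78505557e-01]), 'qd': array([ 0.00109613, -0.00101636, -0.00275788,  0.00011518, -0.00157983,
       -0.00016965]), 'tau': array([ 1.33499134e-04, -4.43306458e+01, -1.78586268e+01, -1.53912069e-04,
        3.91736146e-03,  4.18718457e-06]), 'tcp_pos': array([ 0.46661322, -0.41488111,  0.24913755]), 'tool_rot': array([ 9.12313251e-01,  4.09491838e-01, -2.34936847e-04, -9.54395723e-04]), 'force': array([-0.68694112, -0.40894335, -0.29660296]), 'ft_torque': array([-0.03463622,  0.01725776, -0.01842843]), 'gripper_force': 0.0, 'finger_gap': 1.0024276842285869}
```

View pics/top1.png

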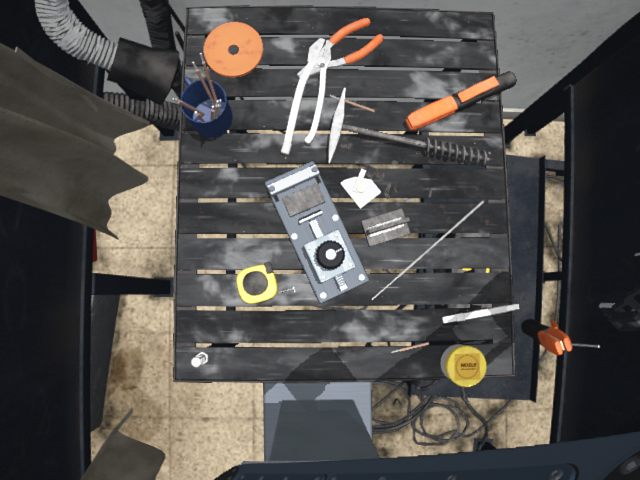

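View pics/side1.png

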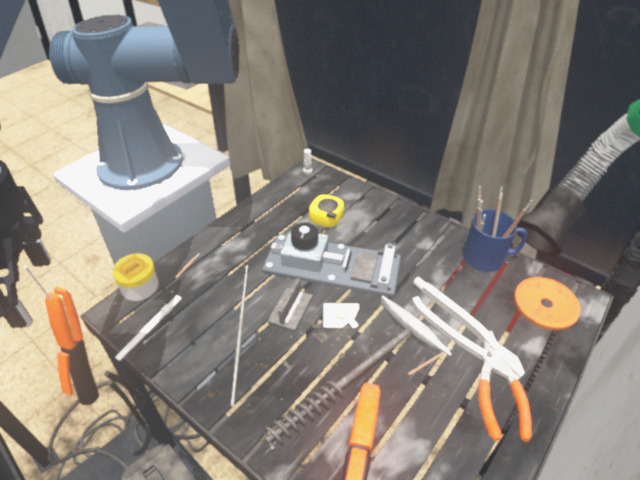

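The top view shows the knob at about (330,255) and the fence at about (295,178). The tape is at (257,284), the gauge at (361,187) and the tee at (386,227). The side view agrees. Next I measure the knob, the jig axis, the fence and the plate.

```bash
python3 - <<'E'
from h import *
d=snap('top'); P=cloud(d); im=d['image'].astype(int)
z=P[...,2]; v,u=np.mgrid[:480,:640]; roi=(u>255)&(u<375)&(v>155)&(v<310)
m=roi&(z>.07)&(z<.09); print('z knob',np.nanmedian(z[m]),m.sum())
c,r=cv2.minEnclosingCircle(np.argwhere(m)[:,::-1].astype(np.float32)); k=onplane(d,[c],.08)[0]; print('knob',c,r,k,np.median(P[m],0))
# base outline: cloud z 8..16mm
m=(roi&(z>.006)).astype(np.uint8); n,l,s,_=cv2.connectedComponentsWithStats(m); i=1+s[1:,4].argmax(); 
h=cv2.convexHull(np.argwhere(l==i)[:,::-1].astype(np.int32)); b=cv2.minAreaRect(onplane(d,h[:,0],.012)[:,:2].astype(np.float32)); print('base',b, cv2.boxPoints(b))
for n in ['top','side']:
    d=snap(n); x,y,w,hh=(250,150,130,165) if n=='top' else (250,210,170,100)
    s=4 if n=='side' else 3.5
    cv2.imwrite(f'pics/{n}c.png',cv2.resize(d['image'][y:y+hh,x:x+w,::-1],None,fx=s,fy=s,interpolation=cv2.INTER_CUBIC))
E
```

```text
z knob 0.07976375182247952 655
knob (330.0, 254.0) 14.866168975830078 [ 0.5258573  -0.00179767  0.08      ] [ 0.5257117  -0.00179306  0.07976375]
base ((0.5737869739532471, 0.019504815340042114), (0.2447822242975235, 0.10043714195489883), 24.566370010375977) [[ 0.44159648  0.01429388]
 [ 0.48335287 -0.07705173]
 [ 0.70597744  0.02471576]
 [ 0.66422105  0.11606136]]
```

View pics/topc.png

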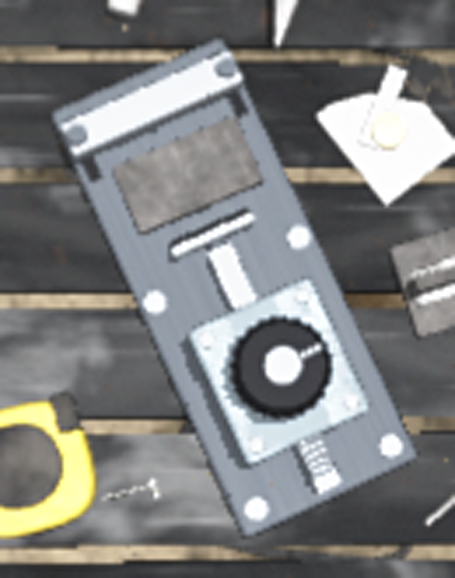

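Request:
{"op": "drive_tool", "data": {"plan": [[0.0348,-0.023,0,0,0,0,1],[0.0348,-0.023,0,0,0,0,1],[0.0348,-0.023,0,0,0,0,1],[0.0348,-0.023,0,0,0,0,1],[0.0348,-0.023,0,0,0,0,1],[0.0348,-0.023,0,0,0,0,1],[0.0348,-0.023,0,0,0,0,1],[0.0348,-0.023,0,0,0,0,1],[0.0348,-0.023,0,0,0,0,1],[0.0348,-0.023,0,0,0,0,1]]}}

```text
t: 1.25
tcp_pos: [0.5265, -0.0008, 0.2501]
tool_rot: [0.912, 0.409, 0.0, 0.0]
force: [-0.3, 0.4, 0.2]
finger_gap: 0.999
gripper_force: 0.0
```

Request:
{"op": "drive_tool", "data": {"plan": [[0,0,0,0,0,-8.2,1],[0,0,0,0,0,-8.2,1],[0,0,0,0,0,-8.2,1],[0,0,0,0,0,-8.2,1],[0,0,0,0,0,-8.2,1],[0,0,0,0,0,-8.2,1],[0,0,0,0,0,-8.2,1],[0,0,0,0,0,-8.2,1]]}}

```text
t: 2.05
tcp_pos: [0.5263, -0.0024, 0.25]
tool_rot: [0.543, 0.84, -0.0, -0.0]
force: [-0.3, 0.4, -0.0]
finger_gap: 1.001
gripper_force: 0.0
```

Request:
{"op": "drive_tool", "data": {"plan": [[0,0,0,0,0,-8.2,1],[0,0,0,0,0,-8.2,1],[0,0,0,0,0,-8.2,1],[0,0,0,0,0,-8.2,1],[0,0,0,0,0,-8.2,1],[0,0,0,0,0,-8.2,1],[0,0,0,0,0,-8.2,1],[0,0,0,0,0,0,1],[0,0,0,0,0,0,1]]}}

```text
t: 2.95
tcp_pos: [0.5264, -0.0024, 0.25]
tool_rot: [0.077, 0.997, 0.0, -0.0]
force: [-0.7, 0.2, 0.2]
finger_gap: 1.002
gripper_force: 0.0
```

```bash
python3 - <<'E'
from h import *
s=manip.sense(); print(s['q'][5],s['tcp_pos'],s['ft_torque'])
d=snap('wrist'); save(d,'w1.png'); P=cloud(d); z=P[...,2]
m=(z>.072)&(z<.09)&(np.hypot(P[...,0]-.526,P[...,1]+.002)<.04); print(m.sum(),np.nanmedian(z[m]))
c,r=cv2.minEnclosingCircle(np.argwhere(m)[:,::-1].astype(np.float32)); print(c,r,onplane(d,[c],.08))
E
```

```text
-1.6339392764374292 [ 0.52638203 -0.00244999  0.2499769 ] [ 0.02104812 -0.03998722  0.00388406]
3299 0.07958243486586009
(313.39849853515625, 218.40037536621094) 33.687232971191406 [[ 0.52340045 -0.00211391  0.08      ]]
```

View pics/w1.png

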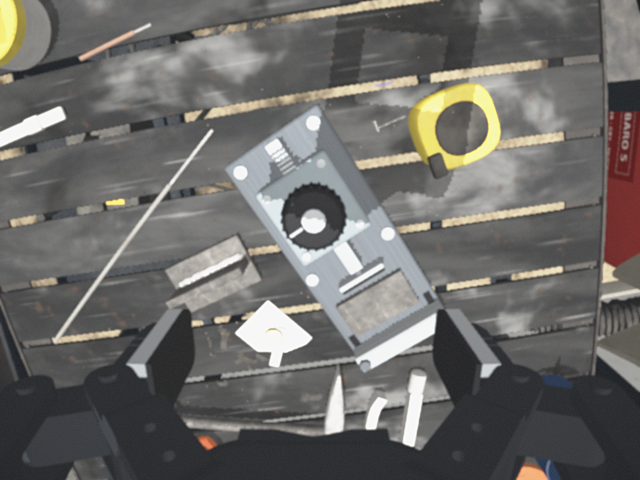

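The wrist view shows the knob at (313,218) with its index line pointing left-down. The tee and gauge are clear of the fingers. I'll descend part-way and measure again.

Request:
{"op": "drive_tool", "data": {"plan": [[0,0,0.02,0,0,0,1],[0,0,0.025,0,0,0,1],[0,0,0.025,0,0,0,1],[0,0,0.02,0,0,0,1],[0,0,0,0,0,0,1],[0,0,0,0,0,0,1]]}}

```text
t: 3.6
tcp_pos: [0.5266, -0.0025, 0.1601]
tool_rot: [0.076, 0.997, 0.0, -0.0]
force: [0.6, -0.1, -0.4]
finger_gap: 0.997
gripper_force: 0.0
```

```bash
python3 - <<'E'
from h import *
s=manip.sense(); print(s['tcp_pos'],s['ft_torque'])
d=snap('wrist'); save(d,'w2.png'); P=cloud(d); z=P[...,2]
m=(z>.0775)&(z<.09)&(np.hypot(P[...,0]-.526,P[...,1]+.002)<.04); print(m.sum(),np.nanmedian(z[m]))
c,r=cv2.minEnclosingCircle(np.argwhere(m)[:,::-1].astype(np.float32)); print(c,r,onplane(d,[c],.08))
h=cv2.convexHull(np.argwhere(m)[:,::-1].astype(np.int32))[:,0]; print(cv2.minEnclosingCircle(onplane(d,h,.08)[:,:2].astype(np.float32)))
E
```

```text
[ 0.52655462 -0.00249435  0.16007159] [-0.00916119 -0.02227567 -0.01438943]
5576 0.07970932802669563
(313.42364501953125, 256.856689453125) 44.00736999511719 [[ 0.52308722 -0.00210619  0.08      ]]
((0.5237721800804138, -0.0021604495123028755), 0.023444542661309242)
```

Request:
{"op": "drive_tool", "data": {"plan": [[0.0015,0.0003,0.02,0,0,0,1],[0,0,0.02,0,0,0,1],[0,0,0.02,0,0,0,1],[0,0,0.016,0,0,0,1],[0,0,0.01,0,0,0,1],[0,0,0,0,0,0,1]]}}

```text
t: 4.25
tcp_pos: [0.5251, -0.002, 0.0738]
tool_rot: [0.076, 0.997, 0.0, -0.0]
force: [0.3, 1.2, 0.1]
finger_gap: 1.001
gripper_force: 0.0
```

Request:
{"op": "drive_tool", "data": {"plan": [[0,0,0,0,0,0,0.2],[0,0,0,0,0,0,-1],[0,0,0,0,0,0,-1],[0,0,0,0,0,0,-1],[0,0,0,0,0,0,-1],[0,0,0,0,0,0,-1],[0,0,0,0,0,0,-1],[0,0,0,0,0,0,-1]], "newtons": 40}}

```text
t: 5.05
tcp_pos: [0.5256, -0.0024, 0.0752]
tool_rot: [0.075, 0.997, -0.0, 0.001]
force: [-1.0, -2.5, 5.4]
finger_gap: 0.543
gripper_force: 40.8
```

```bash
cat > st.py <<'E'
from h import *
ts=[]
s=manip.sense(); M=R.from_quat(s['tool_rot']).as_matrix()
yaw=np.degrees(np.arctan2(M[1,0],M[0,0]))
print('yaw %.2f q6 %.3f'%(yaw,s['q'][5]),'tcp',s['tcp_pos'].round(4),'F',s['force'].round(2),'T',s['ft_torque'].round(3),'gap %.3f gf %.1f'%(s['finger_gap'],s['gripper_force']),'tau6 %.3f'%s['tau'][5])
E
python3 st.py
```

```text
yaw 171.36 q6 -1.637 tcp [ 0.5256 -0.0024  0.0752] F [-1.04 -2.49  5.37] T [-0.234  0.202  0.004] gap 0.543 gf 40.8 tau6 0.008
```

Request:
{"op": "drive_tool", "data": {"plan": [[0,0,0,0,0,4,-1],[0,0,0,0,0,4,-1],[0,0,0,0,0,4,-1],[0,0,0,0,0,4,-1],[0,0,0,0,0,4,-1],[0,0,0,0,0,4,-1],[0,0,0,0,0,4,-1],[0,0,0,0,0,2,-1],[0,0,0,0,0,0,-1],[0,0,0,0,0,0,-1]]}}

```text
t: 6.05
tcp_pos: [0.5255, -0.0026, 0.0752]
tool_rot: [0.331, 0.944, -0.0, 0.001]
force: [-2.2, -1.7, 5.7]
finger_gap: 0.545
gripper_force: 40.9
```

```bash
python3 st.py
```

```text
yaw 141.36 q6 -1.113 tcp [ 0.5255 -0.0026  0.0752] F [-2.18 -1.65  5.7 ] T [-0.394  0.235 -0.084] gap 0.545 gf 40.9 tau6 -0.032
```

Request:
{"op": "drive_tool", "data": {"plan": [[0,0,0,0,0,4,-1],[0,0,0,0,0,0,-1],[0,0,0,0,0,0,-1]]}}

```text
t: 6.35
tcp_pos: [0.5255, -0.0027, 0.0752]
tool_rot: [0.364, 0.931, -0.0, 0.001]
force: [-1.6, -3.5, 4.9]
finger_gap: 0.543
gripper_force: 40.9
```

```bash
python3 st.py
```

```text
yaw 137.32 q6 -1.042 tcp [ 0.5255 -0.0027  0.0752] F [-1.55 -3.53  4.94] T [-0.454  0.239 -0.162] gap 0.543 gf 40.9 tau6 -0.184
```

Request:
{"op": "drive_tool", "data": {"plan": [[0,0,0,0,0,4,-1],[0,0,0,0,0,0,-1],[0,0,0,0,0,0,-1]]}}

```text
t: 6.65
tcp_pos: [0.5255, -0.0026, 0.0752]
tool_rot: [0.396, 0.918, -0.0, 0.001]
force: [-1.0, -2.8, 5.1]
finger_gap: 0.544
gripper_force: 40.9
```

```bash
python3 st.py
```

```text
yaw 133.38 q6 -0.973 tcp [ 0.5255 -0.0026  0.0752] F [-1.03 -2.81  5.1 ] T [-0.453  0.339  0.046] gap 0.544 gf 40.9 tau6 0.018
```

Request:
{"op": "drive_tool", "data": {"plan": [[0,0,0,0,0,4,-1],[0,0,0,0,0,0,-1],[0,0,0,0,0,0,-1]]}}

```text
t: 6.95
tcp_pos: [0.5254, -0.0026, 0.0752]
tool_rot: [0.427, 0.904, -0.0, 0.001]
force: [-1.0, -2.2, 6.2]
finger_gap: 0.545
gripper_force: 40.9
```

```bash
python3 st.py
```

```text
yaw 129.40 q6 -0.904 tcp [ 0.5254 -0.0026  0.0752] F [-0.98 -2.25  6.17] T [-0.451  0.335  0.012] gap 0.545 gf 40.9 tau6 0.078
```

Request:
{"op": "drive_tool", "data": {"plan": [[0,0,0,0,0,2,-1],[0,0,0,0,0,0,-1],[0,0,0,0,0,0,-1]]}}

```text
t: 7.25
tcp_pos: [0.5254, -0.0027, 0.0752]
tool_rot: [0.443, 0.896, -0.0, 0.001]
force: [-1.6, -2.9, 5.8]
finger_gap: 0.545
gripper_force: 40.9
```

```bash
python3 st.py
```

```text
yaw 127.37 q6 -0.868 tcp [ 0.5254 -0.0027  0.0752] F [-1.58 -2.88  5.78] T [-0.507  0.298 -0.027] gap 0.545 gf 40.9 tau6 -0.012
```

Request:
{"op": "drive_tool", "data": {"plan": [[0,0,0,0,0,2,-1],[0,0,0,0,0,0,-1],[0,0,0,0,0,0,-1]]}}

```text
t: 7.55
tcp_pos: [0.5254, -0.0027, 0.0752]
tool_rot: [0.459, 0.888, -0.0, 0.001]
force: [-1.4, -3.0, 6.9]
finger_gap: 0.544
gripper_force: 40.9
```

```bash
python3 st.py
```

```text
yaw 125.36 q6 -0.833 tcp [ 0.5254 -0.0027  0.0752] F [-1.41 -2.99  6.91] T [-0.533  0.315 -0.074] gap 0.544 gf 40.9 tau6 -0.054
```

Request:
{"op": "drive_tool", "data": {"plan": [[0,0,0,0,0,2,-1],[0,0,0,0,0,0,-1],[0,0,0,0,0,0,-1]]}}

```text
t: 7.85
tcp_pos: [0.5254, -0.0027, 0.0752]
tool_rot: [0.474, 0.88, -0.0, 0.001]
force: [-2.1, -3.8, 6.5]
finger_gap: 0.543
gripper_force: 40.9
```

```bash
python3 st.py
```

```text
yaw 123.35 q6 -0.798 tcp [ 0.5254 -0.0027  0.0752] F [-2.11 -3.78  6.5 ] T [-0.474  0.276 -0.067] gap 0.543 gf 40.9 tau6 -0.080
```

Request:
{"op": "drive_tool", "data": {"plan": [[0,0,0,0,0,2,-1],[0,0,0,0,0,0,-1],[0,0,0,0,0,0,-1]]}}

```text
t: 8.15
tcp_pos: [0.5254, -0.0027, 0.0752]
tool_rot: [0.49, 0.872, -0.0, 0.001]
force: [-2.1, -3.1, 6.4]
finger_gap: 0.543
gripper_force: 40.9
```

```bash
python3 st.py
```

```text
yaw 121.35 q6 -0.763 tcp [ 0.5254 -0.0027  0.0752] F [-2.06 -3.14  6.45] T [-0.467  0.342 -0.134] gap 0.543 gf 40.9 tau6 -0.088
```

Request:
{"op": "drive_tool", "data": {"plan": [[0,0,0,0,0,2,-1],[0,0,0,0,0,0,-1],[0,0,0,0,0,0,-1]]}}

```text
t: 8.45
tcp_pos: [0.5254, -0.0027, 0.0752]
tool_rot: [0.505, 0.863, -0.0, 0.001]
force: [-2.2, -2.2, 5.8]
finger_gap: 0.541
gripper_force: 40.9
```

```bash
python3 st.py
```

```text
yaw 119.37 q6 -0.729 tcp [ 0.5254 -0.0027  0.0752] F [-2.24 -2.21  5.84] T [-0.515  0.267 -0.014] gap 0.541 gf 40.9 tau6 -0.027
```

Request:
{"op": "drive_tool", "data": {"plan": [[0,0,0,0,0,2,-1],[0,0,0,0,0,0,-1],[0,0,0,0,0,0,-1]]}}

```text
t: 8.75
tcp_pos: [0.5253, -0.0026, 0.0752]
tool_rot: [0.519, 0.854, -0.0, 0.001]
force: [-0.5, -2.8, 5.6]
finger_gap: 0.545
gripper_force: 40.9
```

```bash
python3 st.py
```

```text
yaw 117.41 q6 -0.694 tcp [ 0.5253 -0.0026  0.0752] F [-0.51 -2.75  5.58] T [-0.518  0.308  0.096] gap 0.545 gf 40.9 tau6 0.085
```

Request:
{"op": "drive_tool", "data": {"plan": [[0,0,0,0,0,2,-1],[0,0,0,0,0,0,-1],[0,0,0,0,0,0,-1]]}}

```text
t: 9.05
tcp_pos: [0.5253, -0.0027, 0.0752]
tool_rot: [0.534, 0.845, -0.0, 0.001]
force: [-1.0, -2.7, 5.7]
finger_gap: 0.548
gripper_force: 40.9
```

```bash
python3 st.py
```

```text
yaw 115.38 q6 -0.659 tcp [ 0.5253 -0.0027  0.0752] F [-0.95 -2.7   5.71] T [-0.529  0.353 -0.008] gap 0.548 gf 40.9 tau6 -0.009
```

Request:
{"op": "drive_tool", "data": {"plan": [[0,0,0,0,0,2,-1],[0,0,0,0,0,0,-1],[0,0,0,0,0,0,-1]]}}

```text
t: 9.35
tcp_pos: [0.5253, -0.0027, 0.0752]
tool_rot: [0.549, 0.836, -0.0, 0.001]
force: [-1.5, -2.8, 6.1]
finger_gap: 0.54
gripper_force: 40.9
```

```bash
python3 st.py
```

```text
yaw 113.39 q6 -0.624 tcp [ 0.5253 -0.0027  0.0752] F [-1.54 -2.84  6.15] T [-0.521  0.393  0.059] gap 0.540 gf 40.9 tau6 0.053
```

Request:
{"op": "drive_tool", "data": {"plan": [[0,0,0,0,0,4,-1],[0,0,0,0,0,4,-1],[0,0,0,0,0,3,-1],[0,0,0,0,0,2,-1],[0,0,0,0,0,0,-1],[0,0,0,0,0,0,-1]]}}

```text
t: 9.95
tcp_pos: [0.5252, -0.0027, 0.0752]
tool_rot: [0.64, 0.768, -0.0, 0.001]
force: [-2.2, -3.2, 6.9]
finger_gap: 0.544
gripper_force: 40.9
```

```bash
python3 st.py
```

```text
yaw 100.39 q6 -0.397 tcp [ 0.5252 -0.0027  0.0752] F [-2.21 -3.23  6.92] T [-0.487  0.431  0.035] gap 0.544 gf 40.9 tau6 0.051
```

Request:
{"op": "drive_tool", "data": {"plan": [[0,0,0,0,0,2,-1],[0,0,0,0,0,1,-1],[0,0,0,0,0,0,-1]]}}

```text
t: 10.25
tcp_pos: [0.5252, -0.0027, 0.0752]
tool_rot: [0.66, 0.751, -0.0, 0.001]
force: [-2.4, -3.4, 6.4]
finger_gap: 0.545
gripper_force: 40.9
```

```bash
python3 st.py
```

```text
yaw 97.37 q6 -0.345 tcp [ 0.5252 -0.0027  0.0752] F [-2.41 -3.38  6.37] T [-0.564  0.371  0.011] gap 0.545 gf 40.9 tau6 0.044
```

Not home yet. On by one click at a time, stopping at mid-click.

Request:
{"op": "drive_tool", "data": {"plan": [[0,0,0,0,0,4,-1],[0,0,0,0,0,4,-1],[0,0,0,0,0,3,-1],[0,0,0,0,0,2,-1],[0,0,0,0,0,0,-1],[0,0,0,0,0,0,-1]]}}

```text
t: 10.85
tcp_pos: [0.5251, -0.0027, 0.0752]
tool_rot: [0.741, 0.672, -0.0, 0.001]
force: [-1.9, -3.7, 6.3]
finger_gap: 0.547
gripper_force: 40.9
```

```bash
python3 st.py
```

```text
yaw 84.39 q6 -0.118 tcp [ 0.5251 -0.0027  0.0752] F [-1.93 -3.68  6.27] T [-0.523  0.38   0.01 ] gap 0.547 gf 40.9 tau6 0.033
```

Request:
{"op": "drive_tool", "data": {"plan": [[0,0,0,0,0,1,-1],[0,0,0,0,0,1,-1],[0,0,0,0,0,0,-1]]}}

```text
t: 11.15
tcp_pos: [0.5251, -0.0027, 0.0752]
tool_rot: [0.753, 0.658, -0.0, 0.001]
force: [-1.7, -3.0, 6.5]
finger_gap: 0.541
gripper_force: 40.9
```

```bash
python3 st.py
```

```text
yaw 82.37 q6 -0.083 tcp [ 0.5251 -0.0027  0.0752] F [-1.71 -3.02  6.54] T [-0.506  0.457  0.022] gap 0.541 gf 40.9 tau6 0.015
```

Request:
{"op": "drive_tool", "data": {"plan": [[0,0,0,0,0,4,-1],[0,0,0,0,0,4,-1],[0,0,0,0,0,3,-1],[0,0,0,0,0,2,-1],[0,0,0,0,0,0,-1],[0,0,0,0,0,0,-1]]}}

```text
t: 11.75
tcp_pos: [0.525, -0.0027, 0.0752]
tool_rot: [0.822, 0.569, -0.0, 0.001]
force: [-2.3, -4.2, 6.9]
finger_gap: 0.543
gripper_force: 41.0
```

```bash
python3 st.py
```

```text
yaw 69.40 q6 0.144 tcp [ 0.525  -0.0027  0.0752] F [-2.33 -4.21  6.88] T [-0.494  0.468 -0.01 ] gap 0.543 gf 41.0 tau6 0.022
```

Request:
{"op": "drive_tool", "data": {"plan": [[0,0,0,0,0,1,-1],[0,0,0,0,0,1,-1],[0,0,0,0,0,0,-1]]}}

```text
t: 12.05
tcp_pos: [0.525, -0.0027, 0.0752]
tool_rot: [0.832, 0.555, -0.0, 0.001]
force: [-1.9, -3.4, 7.2]
finger_gap: 0.544
gripper_force: 41.0
```

```bash
python3 st.py
```

```text
yaw 67.37 q6 0.179 tcp [ 0.525  -0.0027  0.0752] F [-1.91 -3.41  7.18] T [-0.483  0.474 -0.024] gap 0.544 gf 41.0 tau6 0.007
```

Request:
{"op": "drive_tool", "data": {"plan": [[0,0,0,0,0,4,-1],[0,0,0,0,0,4,-1],[0,0,0,0,0,3,-1],[0,0,0,0,0,2,-1],[0,0,0,0,0,0,-1],[0,0,0,0,0,0,-1]]}}

```text
t: 12.65
tcp_pos: [0.5249, -0.0026, 0.0752]
tool_rot: [0.889, 0.457, -0.0, 0.001]
force: [-2.6, -3.5, 7.5]
finger_gap: 0.543
gripper_force: 41.0
```

```bash
python3 st.py
```

```text
yaw 54.39 q6 0.406 tcp [ 0.5249 -0.0026  0.0752] F [-2.61 -3.53  7.48] T [-0.426  0.453  0.039] gap 0.543 gf 41.0 tau6 0.016
```

Request:
{"op": "drive_tool", "data": {"plan": [[0,0,0,0,0,1,-1],[0,0,0,0,0,0,-1],[0,0,0,0,0,0,-1]]}}

```text
t: 12.95
tcp_pos: [0.5249, -0.0026, 0.0752]
tool_rot: [0.893, 0.449, -0.0, 0.001]
force: [-2.9, -2.6, 7.4]
finger_gap: 0.544
gripper_force: 41.0
```

```bash
python3 st.py; python3 - <<'E'
from h import *
d=snap('side'); cv2.imwrite('pics/s2.png',cv2.resize(d['image'][200:310,250:420,::-1],None,fx=4,fy=4,interpolation=cv2.INTER_CUBIC))
E
```

```text
yaw 53.40 q6 0.423 tcp [ 0.5249 -0.0026  0.0752] F [-2.93 -2.63  7.35] T [-0.453  0.436  0.018] gap 0.544 gf 41.0 tau6 0.047
```

View pics/s2.png

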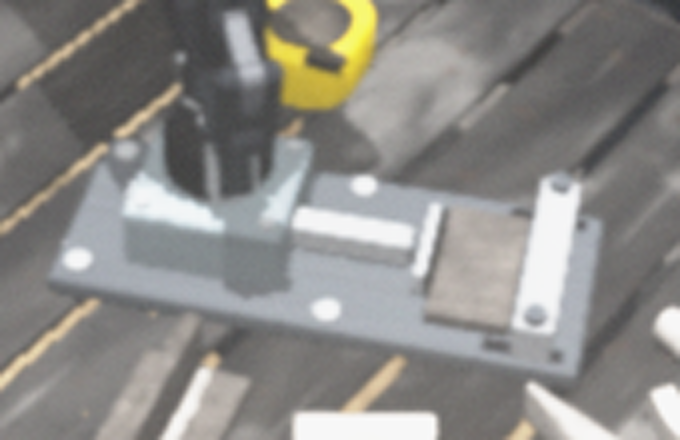

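The side crop shows the plate (470,270) pushed almost to the fence (545,250), with the pad (430,240) right behind it. On by one more click, carefully.

Request:
{"op": "drive_tool", "data": {"plan": [[0,0,0,0,0,4,-1],[0,0,0,0,0,4,-1],[0,0,0,0,0,2,-1],[0,0,0,0,0,2,-1],[0,0,0,0,0,0,-1],[0,0,0,0,0,0,-1]]}}

```text
t: 13.6
tcp_pos: [0.5248, -0.0025, 0.0752]
tool_rot: [0.935, 0.354, -0.0, 0.001]
force: [-1.8, -2.1, 7.6]
finger_gap: 0.545
gripper_force: 41.0
```

```bash
python3 st.py
```

```text
yaw 41.42 q6 0.632 tcp [ 0.5248 -0.0025  0.0752] F [-1.77 -2.13  7.62] T [-0.387  0.45   0.084] gap 0.545 gf 41.0 tau6 0.141
```

Request:
{"op": "drive_tool", "data": {"plan": [[0,0,0,0,0,1,-1],[0,0,0,0,0,0,-1],[0,0,0,0,0,0,-1]]}}

```text
t: 13.9
tcp_pos: [0.5248, -0.0025, 0.0752]
tool_rot: [0.938, 0.346, -0.0, 0.001]
force: [-2.7, -2.5, 7.4]
finger_gap: 0.546
gripper_force: 41.0
```

```bash
python3 st.py
```

```text
yaw 40.45 q6 0.649 tcp [ 0.5248 -0.0025  0.0752] F [-2.69 -2.51  7.44] T [-0.374  0.375  0.233] gap 0.546 gf 41.0 tau6 0.210
```

Request:
{"op": "drive_tool", "data": {"plan": [[0,0,0,0,0,0.7,-1],[0,0,0,0,0,0,-1],[0,0,0,0,0,0,-1]]}}

```text
t: 14.2
tcp_pos: [0.5248, -0.0026, 0.0752]
tool_rot: [0.941, 0.34, -0.0, 0.001]
force: [-2.9, -3.1, 7.2]
finger_gap: 0.543
gripper_force: 41.0
```

```bash
python3 st.py
```

```text
yaw 39.69 q6 0.662 tcp [ 0.5248 -0.0026  0.0752] F [-2.85 -3.11  7.17] T [-0.386  0.469  0.038] gap 0.543 gf 41.0 tau6 0.035
```

Request:
{"op": "drive_tool", "data": {"plan": [[0,0,0,0,0,0,-1]]}}

```text
t: 14.3
tcp_pos: [0.5248, -0.0026, 0.0752]
tool_rot: [0.941, 0.339, -0.0, 0.001]
force: [-2.8, -3.3, 6.9]
finger_gap: 0.547
gripper_force: 41.0
```

```bash
python3 st.py
```

```text
yaw 39.69 q6 0.662 tcp [ 0.5248 -0.0026  0.0752] F [-2.82 -3.31  6.89] T [-0.423  0.417  0.03 ] gap 0.547 gf 41.0 tau6 0.034
```

Request:
{"op": "drive_tool", "data": {"plan": [[0,0,0,0,0,1,-1],[0,0,0,0,0,0,-1],[0,0,0,0,0,0,-1]]}}

```text
t: 14.6
tcp_pos: [0.5248, -0.0026, 0.0752]
tool_rot: [0.943, 0.331, -0.0, 0.001]
force: [-2.0, -2.0, 6.7]
finger_gap: 0.545
gripper_force: 41.0
```

```bash
python3 st.py
```

```text
yaw 38.71 q6 0.679 tcp [ 0.5248 -0.0026  0.0752] F [-1.98 -1.97  6.71] T [-0.387  0.447  0.075] gap 0.545 gf 41.0 tau6 0.100
```

Request:
{"op": "drive_tool", "data": {"plan": [[0,0,0,0,0,1,-1],[0,0,0,0,0,0,-1],[0,0,0,0,0,0,-1]]}}

```text
t: 14.9
tcp_pos: [0.5247, -0.0025, 0.0752]
tool_rot: [0.946, 0.323, -0.0, 0.001]
force: [-2.3, -3.3, 6.7]
finger_gap: 0.545
gripper_force: 41.0
```

```bash
python3 st.py
```

```text
yaw 37.73 q6 0.697 tcp [ 0.5247 -0.0025  0.0752] F [-2.35 -3.35  6.73] T [-0.334  0.409  0.212] gap 0.545 gf 41.0 tau6 0.169
```

Request:
{"op": "drive_tool", "data": {"plan": [[0,0,0,0,0,0,-1],[0,0,0,0,0,0,-1]]}}

```text
t: 15.1
tcp_pos: [0.5248, -0.0025, 0.0752]
tool_rot: [0.946, 0.323, -0.0, 0.001]
force: [-2.5, -2.7, 7.3]
finger_gap: 0.547
gripper_force: 41.0
```

```bash
python3 st.py; python3 - <<'E'
from h import *
a=[]
for n in ['side','top']:
    d=snap(n); x,y,w,hh=(250,150,110,140) if n=='top' else (330,225,90,90)
    a.append(cv2.resize(d['image'][y:y+hh,x:x+w,::-1],(390,int(390*hh/w)),interpolation=cv2.INTER_CUBIC)[:390])
cv2.imwrite('pics/st3.png',np.hstack(a))
E
```

```text
yaw 37.73 q6 0.696 tcp [ 0.5248 -0.0025  0.0752] F [-2.55 -2.75  7.28] T [-0.319  0.427  0.199] gap 0.547 gf 41.0 tau6 0.167
```

View pics/st3.png

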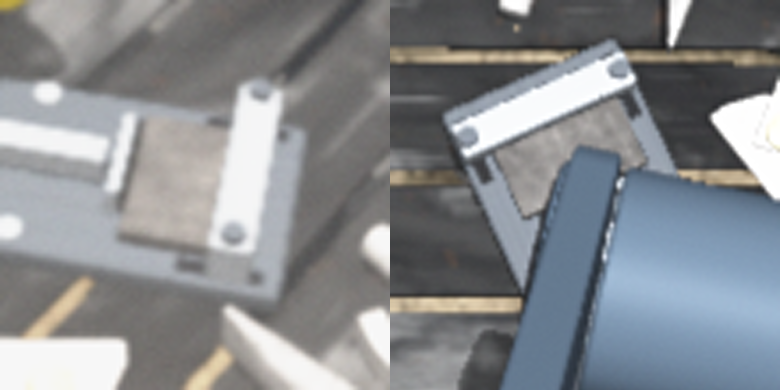

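The side view shows the plate seated square on the fence, and the torque of about 0.18 N m at mid-click means roughly 19 N. I'll release so the knob settles in the last click, then grip again and turn back 90°.

Request:
{"op": "drive_tool", "data": {"plan": [[0,0,0,0,0,0,1],[0,0,0,0,0,0,1],[0,0,0,0,0,0,1],[0,0,0,0,0,0,1],[0,0,0,0,0,0,1]]}}

```text
t: 15.7
tcp_pos: [0.525, -0.0019, 0.0739]
tool_rot: [0.947, 0.323, -0.0, -0.0]
force: [0.5, -0.1, -0.9]
finger_gap: 1.001
gripper_force: 0.0
```

```bash
cat > idx.py <<'E'
from h import *
import sys
# index line direction on the knob top, world degrees
d=snap('wrist'); save(d,sys.argv[1]); P=cloud(d); z=P[...,2]; g=d['image'].min(2).astype(int)
m=(abs(z-.08)<.006)&(np.hypot(P[...,0]-.525,P[...,1]+.0025)<.027)
X=onplane(d,np.argwhere(m)[:,::-1],.08)[:,:2]; b=g[m]>150
c=cv2.minEnclosingCircle(X.astype(np.float32)); e=X-c[0]; r=np.hypot(*e.T); k=b&(r>.0125)&(r<.0235)
print('knob',c,'line px',k.sum(),'dir %.1f'%np.degrees(np.arctan2(*np.median(e[k],0)[::-1])))
E
python3 st.py; python3 idx.py w3.png
```

```text
yaw 37.65 q6 0.697 tcp [ 0.525  -0.0019  0.0739] F [ 0.49 -0.15 -0.88] T [-0.041 -0.033  0.047] gap 1.001 gf 0.0 tau6 0.000
knob ((0.5273348093032837, -0.0008220374584197998), 0.024630993604660034) line px 38 dir 175.9
```

View pics/w3.png

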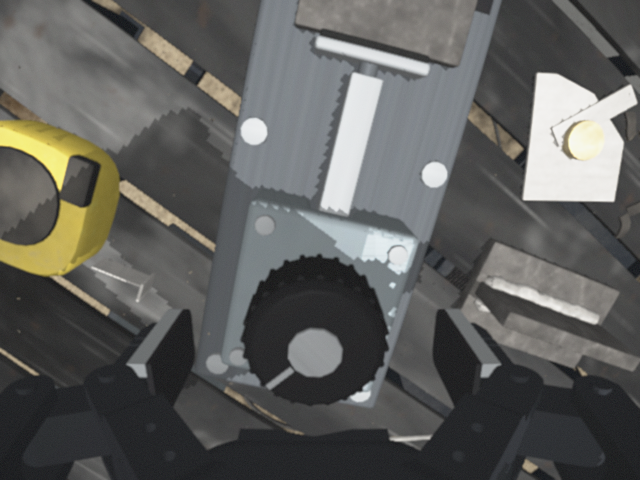

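The wrist view shows the released knob: hub at (315,352), index tip at (268,388), with the pad (370,55) touching or near the plate. Now I grip again and turn back 90°.

Request:
{"op": "drive_tool", "data": {"plan": [[0,0,0,0,0,0,-1],[0,0,0,0,0,0,-1],[0,0,0,0,0,0,-1],[0,0,0,0,0,0,-1],[0,0,0,0,0,0,-1],[0,0,0,0,0,0,-1],[0,0,0,0,0,0,-1]], "newtons": 40}}

```text
t: 16.45
tcp_pos: [0.5252, -0.0022, 0.0744]
tool_rot: [0.946, 0.323, 0.0, 0.0]
force: [-1.9, -2.3, 5.5]
finger_gap: 0.548
gripper_force: 41.1
```

Request:
{"op": "drive_tool", "data": {"plan": [[0,0,0,0,0,-5,-1],[0,0,0,0,0,-5,-1],[0,0,0,0,0,-5,-1],[0,0,0,0,0,-5,-1],[0,0,0,0,0,-5,-1],[0,0,0,0,0,-5,-1],[0,0,0,0,0,-5,-1],[0,0,0,0,0,-5,-1],[0,0,0,0,0,-5,-1]]}}

```text
t: 17.35
tcp_pos: [0.5252, -0.0022, 0.0744]
tool_rot: [0.75, 0.662, 0.0, 0.0]
force: [-1.4, -2.8, 4.6]
finger_gap: 0.543
gripper_force: 41.1
```

Request:
{"op": "drive_tool", "data": {"plan": [[0,0,0,0,0,-5,-1],[0,0,0,0,0,-5,-1],[0,0,0,0,0,-5,-1],[0,0,0,0,0,-5,-1],[0,0,0,0,0,-5,-1],[0,0,0,0,0,-5,-1],[0,0,0,0,0,-5,-1],[0,0,0,0,0,-5,-1],[0,0,0,0,0,-5,-1],[0,0,0,0,0,0,-1]]}}

```text
t: 18.35
tcp_pos: [0.5251, -0.0021, 0.0744]
tool_rot: [0.441, 0.898, 0.0, 0.0]
force: [-2.0, -1.6, 5.5]
finger_gap: 0.545
gripper_force: 41.2
```

```bash
python3 st.py
```

```text
yaw 127.72 q6 -0.875 tcp [ 0.5251 -0.0021  0.0744] F [-2.   -1.6   5.52] T [-0.228  0.094  0.045] gap 0.545 gf 41.2 tau6 -0.224
```

Request:
{"op": "drive_tool", "data": {"plan": [[0,0,0,0,0,0,1],[0,0,0,0,0,0,1],[0,0,0,0,0,0,1],[0,0,0,0,0,0,1],[0,0,0,0,0,0,1]]}}

```text
t: 18.85
tcp_pos: [0.5249, -0.0018, 0.0739]
tool_rot: [0.441, 0.897, 0.0, -0.0]
force: [-0.6, -0.3, 0.5]
finger_gap: 1.003
gripper_force: 0.0
```

```bash
python3 st.py; python3 idx.py w4.png
```

```text
yaw 127.65 q6 -0.874 tcp [ 0.5249 -0.0018  0.0739] F [-0.63 -0.31  0.47] T [ 0.013  0.007 -0.021] gap 1.003 gf 0.0 tau6 0.000
knob ((0.5230745077133179, -0.0002063564897980541), 0.02458108589053154) line px 211 dir -93.4
```

View pics/w4.png

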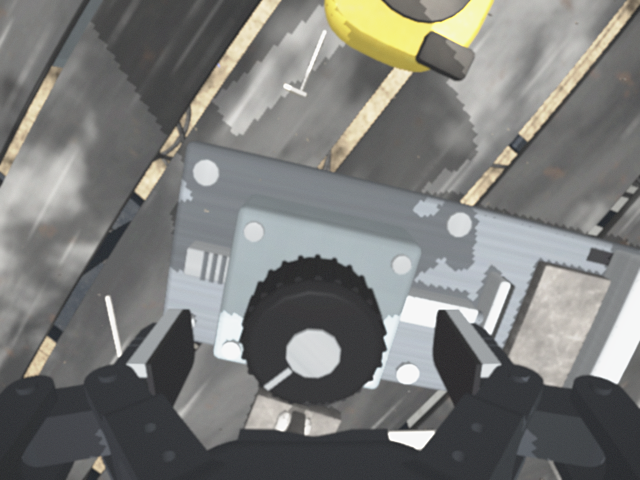

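The index line looks the same relative to the tool as before the turn, so the knob went back exactly 90°. I'll retreat and measure the gap.

Request:
{"op": "drive_tool", "data": {"plan": [[0,0,-0.02,0,0,0,1],[0,0,-0.03,0,0,0,1],[0,0,-0.04,0,0,0,1],[0,0,-0.04,0,0,0,1],[0,0,-0.04,0,0,0,1],[0,0,0,0,0,0,1]]}}

```text
t: 19.5
tcp_pos: [0.5284, -0.0025, 0.2496]
tool_rot: [0.441, 0.897, 0.002, 0.006]
force: [-0.3, -0.1, 0.2]
finger_gap: 1.002
gripper_force: 0.0
```

Request:
{"op": "drive_tool", "data": {"plan": [[0.02,0.035,0,0,0,0,1],[0.02,0.035,0,0,0,0,1],[0.02,0.035,0,0,0,0,1],[0,0,0,0,0,0,1],[0,0,0,0,0,0,1]]}}

```text
t: 20.0
tcp_pos: [0.5708, 0.1104, 0.2429]
tool_rot: [0.44, 0.898, -0.001, -0.001]
force: [-0.4, 0.4, -0.4]
finger_gap: 0.999
gripper_force: 0.0
```

```bash
python3 st.py; python3 - <<'E'
from h import *
o=np.array([.5258,-.0022]); a=np.radians(24.57); ex=np.array([np.cos(a),np.sin(a)]); ey=np.array([-ex[1],ex[0]])
A=[]
for n in ['wrist','top']:
    d=snap(n); g=np.ascontiguousarray(d['image'][:,:,::-1]); P=cloud(d); z=P[...,2]
    x=(P[...,:2]-o)@ex*1e3; y=(P[...,:2]-o)@ey*1e3
    # plate: depth at z 16..24 mm ; stop pad: higher
    for yy in (-12,0,12): 
        s=(abs(y-yy)<5)&(x>50)&(x<160); h=[(int(b),round(float(np.nanmedian(z[s&(x>=b)&(x<b+3)])*1e3),0)) for b in range(60,156,3) if (s&(x>=b)&(x<b+3)).any()]
        print(n,yy,h)
    # rectified jig patch at z=20 mm, 4 px/mm, x 50..160, y 45..-45
    X,Y=np.meshgrid(np.arange(50,160,.25),np.arange(45,-45,-.25)); W=o+(X[...,None]*ex+Y[...,None]*ey)/1e3
    W=np.concatenate([W,np.full(X.shape+(1,),.020)],2).reshape(-1,3); c=(W-d['T'][:3,3])@d['T'][:3,:3]
    q=np.c_[c[:,0],-c[:,1]]/-c[:,2:]; q=q*(1+d['k1']*(q**2).sum(1,keepdims=True))*d['f']+[d['cx'],d['cy']]; q=q.reshape(X.shape+(2,)).astype(np.float32)
    A.append(cv2.remap(g,q[...,0],q[...,1],cv2.INTER_CUBIC)[60:-60])
cv2.imwrite('pics/rect.png',np.vstack(A))
E
```

```text
yaw 127.77 q6 -0.660 tcp [0.5708 0.1104 0.2429] F [-0.43  0.4  -0.4 ] T [-0.042  0.027  0.026] gap 0.999 gf 0.0 tau6 0.013
wrist -12 [(60, 12.0), (63, 12.0), (66, 12.0), (69, 12.0), (72, 12.0), (75, 12.0), (78, 12.0), (81, 28.0), (84, 28.0), (87, 28.0), (90, 12.0), (93, 12.0), (96, 12.0), (99, 12.0), (102, 12.0), (105, 19.0), (108, 20.0), (111, 20.0), (114, 19.0), (117, 20.0), (120, 20.0), (123, 20.0), (126, 19.0), (129, 19.0), (132, 19.0), (135, 19.0), (138, 19.0), (141, 24.0), (144, 33.0), (147, 34.0), (150, 33.0), (153, 34.0)]
wrist 0 [(60, 28.0), (63, 28.0), (66, 28.0), (69, 28.0), (72, 28.0), (75, 25.0), (78, 23.0), (81, 28.0), (84, 28.0), (87, 28.0), (90, 11.0), (93, 12.0), (96, 12.0), (99, 12.0), (102, 12.0), (105, 19.0), (108, 20.0), (111, 20.0), (114, 20.0), (117, 20.0), (120, 20.0), (123, 20.0), (126, 19.0), (129, 20.0), (132, 20.0), (135, 20.0), (138, 20.0), (141, 24.0), (144, 33.0), (147, 33.0), (150, 33.0), (153, 34.0)]
wrist 12 [(60, 12.0), (63, 12.0), (66, 12.0), (69, 12.0), (72, 12.0), (75, 12.0), (78, 12.0), (81, 28.0), (84, 28.0), (87, 28.0), (90, 12.0), (93, 12.0),
[... 684 characters left out ...]
.0), (63, 27.0), (66, 27.0), (69, 28.0), (72, 29.0), (75, 27.0), (78, 24.0), (81, 26.0), (84, 29.0), (87, 28.0), (90, 19.0), (93, 12.0), (96, 12.0), (99, 12.0), (102, 11.0), (105, 18.0), (108, 20.0), (111, 20.0), (114, 19.0), (117, 20.0), (120, 19.0), (123, 21.0), (126, 19.0), (129, 20.0), (132, 20.0), (135, 20.0), (138, 19.0), (141, 20.0), (144, 32.0), (147, 34.0), (150, 34.0)]
top 12 [(60, 11.0), (63, 12.0), (66, 12.0), (69, 12.0), (72, 12.0), (75, 10.0), (78, 11.0), (81, 20.0), (84, 29.0), (87, 28.0), (90, 24.0), (93, 13.0), (96, 11.0), (99, 11.0), (102, 12.0), (105, 16.0), (108, 20.0), (111, 21.0), (114, 19.0), (117, 21.0), (120, 21.0), (123, 18.0), (126, 19.0), (129, 19.0), (132, 19.0)]
```

View pics/rect.png

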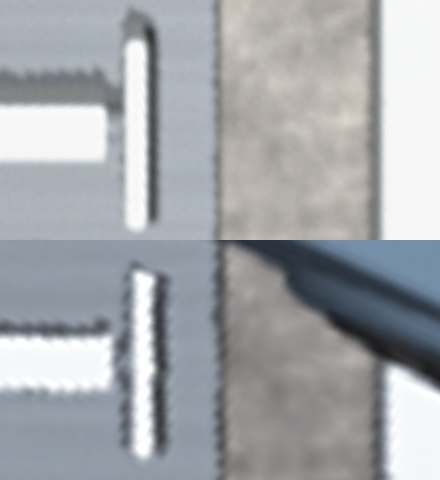

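The rectified views show the pad face at jig x ≈ 90, the plate's edge at ≈ 105 (parallel to the fence), and the fence at ≈ 143. That puts the gap close to the 15.5 mm target. I'll get a finer number.

```bash
python3 - <<'E'
from h import *
o=np.array([.5258,-.0022]); a=np.radians(24.57); ex=np.array([np.cos(a),np.sin(a)]); ey=np.array([-ex[1],ex[0]])
for n in ['wrist','top']:
    d=snap(n); P=cloud(d); z=P[...,2]; x=(P[...,:2]-o)@ex*1e3; y=(P[...,:2]-o)@ey*1e3
    for yy in (-16,-8,0,8,16):
        s=abs(y-yy)<3
        p=x[s&(x>78)&(x<97)&(z>.026)]; q=x[s&(x>98)&(x<125)&(abs(z-.02)<.0025)]; f=x[s&(x>130)&(z>.031)&(x<150)]
        print(n,yy,'face %.1f plate %.1f gap %.1f'%(p.max(),q.min(),q.min()-p.max()),'fence %.1f'%(f.min() if len(f) else 0))
E
```

```text
wrist -16 face 89.2 plate 104.8 gap 15.7 fence 142.8
wrist -8 face 89.3 plate 104.8 gap 15.5 fence 142.7
wrist 0 face 89.2 plate 105.0 gap 15.8 fence 142.6
wrist 8 face 89.2 plate 104.8 gap 15.6 fence 142.8
wrist 16 face 89.2 plate 105.0 gap 15.8 fence 143.0
top -16 face 89.5 plate 105.8 gap 16.3 fence 143.6
top -8 face 90.2 plate 105.8 gap 15.6 fence 144.5
top 0 face 89.7 plate 106.1 gap 16.4 fence 145.0
top 8 face 90.1 plate 106.9 gap 16.8 fence 0.0
top 16 face 96.8 plate 106.3 gap 9.5 fence 0.0
```

The gap is 15.6 mm, which matches, and the plate is square and home (105 + 38 = 143).

```bash
python3 -c "
from station import manip
print(manip.sign_off())"
```

```text
the job is handed in; nothing more can be done
None
```

I pressed the plate home against the fence at about 19 N (estimated from the knob torque), then backed the stop off six clicks and let go. The measured gap is 15.6 mm against a 15.5 mm target, the plate looks square on the fence, and the job is handed in at about 20 s; no verdict came back.

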